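# Riddle the mixing balls out of the sweepings

## Robot

A 6-joint arm with a two-finger parallel gripper is mounted at the origin on the work surface. World frame = base frame: x ahead of the robot, y to its left, z up, the work surface at z = 0. Lengths are in mm, angles in rad, forces in N, time in s.
With the tool pointing down it reaches from about 275 to 1000 mm from the base axis. Payload 8.4 kg.
Tool frame: the origin (TCP) lies between the finger pads; the fingertips stand 22 mm ahead of it and the grasp point (between the pads) lies 3 mm ahead of it; z points along the fingers, y is the line along which they close (so a half turn about z gives the same grasp; the last joint's range is limited). The gripper opens to 85 mm and grips with 20 to 120 N. Pads are 22 mm wide; open, the fingers measure 114 mm over their backs; the gripper's body (76 mm by 85 mm) begins 54 mm behind the grasp point. The pads swing forward as they close: fully open they stand 13 mm farther back than shut.
Start: joints at [1.122, 0.353, 1.633, -0, 1.155, -0.002], TCP at [270.05, 563.65, 253.281] pointing down, gripper open.
Joint ranges: [-2.63, 2.63], [-0.92, 2.1], [0.06, 2.66], [-1.3, 4.44], [0, 2.69], [-3.02, 3.02]. Speed limits (rad/s): [2.22, 2.22, 2.79, 3.14, 3.14, 3.14].

## Interface

Orientations are given as [roll, pitch, yaw] about the fixed x, y, z axes, in that order (R = Rz(yaw) Ry(pitch) Rx(roll)).
In Python, from rig import r, grab_frame gives the robot as it stands.
- The arm moves only by the shell command python3 -m inch 'ROWS' [FORCE]. ROWS is JSON, a list of rows, each a list of 7 numbers: the turn, a rotation vector about the tool's x, y, z as a fraction of full scale, then the shift along the tool's x, y, z as a fraction of full scale, then the closure, from 0 (fully open) to 1 (shut). In form: [[rx, ry, rz, dx, dy, dz, fingers], ...]. A call has 1 to 8 rows; each row shifts and turns the commanded pose from where the row before left it, along the tool's axes as they then stand; what a row does not reach is not made up. Full scale, the value 1, is 2.5 cm for a shift and pi rad for a turn. A row lasts 1/12 s, in which the tool goes at most 41.7 mm and 7.16 degrees, less where a joint would pass 70% of its speed; a pose out of reach is approached as far as the arm can. A call with a number of a shift or a turn outside -1 to 1 is refused whole. A call with a gripper value outside its range is refused whole. The fingers move at their own pace and stop on an object; FORCE is the grip in N (left out, the last holds). Time passes only in rows, so rows that do not move let the fingers close. It gives the time, the measured TCP pose, the force, the opening and the grip force at its end, in the units of the state.
- r.sense(): the state, without advancing time (a new reading comes with each control period).
- grab_frame(name): name is "scene" or "top"; returns a dict with "pixels" (420x560x3 uint8, red, green, blue), "z_map" (420x560 float32, mm along the optical axis (not along the pixel's ray), 0 where there is no reading), "vertical_fov" (degrees; the focal length in pixels is half the picture's height over the tangent of half this angle, whatever the lens; pixels are square), "cx", "cy" (the principal point, pixels), "cam_to_world" (4x4, takes a point from camera to world coordinates). Camera axes: x right, y down, z forward; pixel columns grow to the right and rows downward; lengths in mm; the calibration is good to about 2 mm. A picture is of the moment at which its call begins.
- r.sign_off(): hands the job in; it is judged then, once.
The state is a dict: "clock": time; "qpos": joint angles; "qvel": joint speeds; "joint_efforts": joint torques, N m; "eef_pos": TCP position; "tcp_rot": TCP orientation; "contact_force": force on the tool from outside, world axes, zero at the start; "wrist_torque": the same for the moment, N m; "opening": opening from 0.0 (shut) to 1.0 (fully open); "grasp_force": force on a finger pad.
Only numpy, scipy, OpenCV 4.12 (cv2) and the standard library are available. Lean on these libraries where they do the work, as an engineer would, in place of code of your own. Each camera call takes 0.05 s, during which the arm holds its last target. There are 200 camera calls.

## Task

Turn the eccentric clamp clockwise until its lobe presses firmly on the edge of the loose screen and locks it against the stop; then lift the hinged pan by its bar to tip its load onto the screen, so that the small steel balls fall through into the catch tray and the two oversize pieces (wooden block and hexagonal cap) come to rest on top. Lower the pan back down, pick the two oversize pieces off the screen and put them in the cardboard box, leaving the screen clamped, and do not disturb the tin, jar, brush and tape roll standing around.

Things in the scene. Friction and masses are not known exactly. Their poses are not given: they have to be found in the camera images.
- rig: Fixed riddling stand: plywood catch tray 194 x 190 mm (x, y) with aluminium guards, a grate (screen) in it, a tipping pan hinged on its +y side and a cam clamp on its -y side. Origin: centre of the tray's underside, on the table; z up. In its frame: tray floor at z 6 mm, top of the screen's bars at z 72 mm, outer guard walls at x +-97 mm up to z 100 mm.
- rig_guard (a point): Middle of the top edge of the guard on the clamp side, rig (0, -78.5, 100) mm. Guards 3 mm thick, all with top at rig z 100 mm, stand round the screen on three sides: inner faces at rig x +-78 and y -77 mm. On the +y side a sloping apron leads from the pan's mouth (y 82, z 90 mm) down to the screen (y 72 mm).
- rig_stop (a point): Middle of the stop face against which the clamp pushes the screen, rig (0, 88, 66) mm. The pan's two brackets stand at rig x +-74, y 90 mm, top z 94 mm.
- screen: Loose steel grate in a frame 181 x 172 x 12 mm, lying in the slot under the guards' lips, free to slide a few mm along the rig's y. Five round bars 6 mm thick run along y, with gaps of about 22 mm. Origin: centre of its underside (rig z 60 mm); y along the bars. When it is against the stop its origin is at rig y +2 mm.
- cam: Eccentric clamp on the rig's -y side: steel disc 40 mm across, turning about an upright axis 7 mm off its centre, bar handle on top. Origin: on the axis at rig (0, -102.8, 60) mm. Own y runs along the handle; the lobe points along own -y. At 0 (released) it is aligned with the rig, lobe away from the screen; it turns clockwise from above, up to 2.6 rad, and starts at 0 to 0.4 rad.
- cam_disc (a point): Tip of the clamp's lobe, 27 mm from the axis (the opposite side is 13 mm from it). The disc first touches the screen's edge at 0.7 to 1.4 rad, slides it to the stop, and bears on it from about 1.4 rad; at 1.45 to 1.5 it presses firmly (20 to 40 N), and the handle then needs up to 1 N m. Friction (about 0.12 N m) holds the clamp where it is left.
- cam_grip (a point): Centre of the clamp's black bar handle, on the turning axis, rig z 126 mm. The bar is 12 mm wide (own x), 50 mm long (own y), 26 mm high (rig z 113 to 139 mm).
- pan (a joint): Angle of the tipping pan, rad: 0 at rest (floor slopes 5 degrees down away from the screen), grows as its outer end is lifted, to 1.40 at most. It falls back by itself when let go. The load starts to slide at about 0.6 to 1.1 and 1.3 empties it. Weight of the pan 0.35 kg.
- pan_hinge (a point): Middle of the pan's hinge, at the pan's mouth, rig (0, 82, 90) mm. The hinge axis is the rig's x. The pan is an aluminium tray, 120 mm wide inside, 130 mm long from the hinge, walls 32 mm high, open at the hinge side.
- pan_bar (a point): Middle of the pan's lifting bar: a round steel bar 10 mm thick, 90 mm long, parallel to the hinge, 44 mm beyond the pan's end wall, on two 8 mm arms at its ends; 176 mm from the hinge axis. At rest it is 176 mm beyond the hinge in rig y and about 5 mm above the hinge.
- block: Oversize piece: beech block 52 x 32 x 28 mm (own x, y, z), 35 g. Origin: centre of its 52 x 32 underside. Starts in the pan, may tumble.
- block_center (a point): Centre of the wooden block.
- cap: Oversize piece: hexagonal grey plastic cap, 34 mm across flats, 26 mm high along its own z, 40 g; flats face its own x and every 60 degrees. Origin: centre of its underside. Starts in the pan, may tumble.
- cap_center (a point): Centre of the hexagonal cap.
- ball0_center (a point): Centre of a steel mixing ball, 13 mm across, 10 g; starts in the pan.
- ball1_center (a point): Centre of a steel mixing ball, 13 mm across, 10 g; starts in the pan.
- ball2_center (a point): Centre of a steel mixing ball, 13 mm across, 10 g; starts in the pan.
- ball3_center (a point): Centre of a steel mixing ball, 13 mm across, 10 g; starts in the pan.
- bin: Open cardboard box for the oversize pieces, 120 x 120 mm outside, 50 mm high, walls 4 mm, fixed to the table. Origin: centre of its underside, z up.
- tin: Bystander: paint tin 68 mm across, 100 mm high, standing. Origin: centre of its underside.
- jar: Bystander: jar 56 mm across, 75 mm high, standing. Origin: centre of its underside.
- brush: Bystander: paint brush 180 mm long, lying along its own x. Origin: under its middle.
- tape: Bystander: roll of paper tape 90 mm across, 24 mm high, lying flat. Origin: centre of its underside.

How it is judged:
By the outcome, as a careful person would: the job done as asked, in the order asked, and still so for the second after the job is handed in, with the robot touching nothing.
It also fails if it takes over 72 s, if anything falls off the work surface, if the arm or the gripper's body presses on something with over 40 N, if the wrist force passes 120 N, or if a joint passes its speed limit or range.

## Working session

There is one attempt and no reset: what is moved stays moved. The work goes in short steps, Python scripts to look and compute and a shell command to move; the robot and the scene stay as the last step left them, time stands still between calls to the robot, and variables do not carry over. Pictures are saved under pics/ and viewed, at most 11 in all, crops included, and the job is handed in when it is done.

```bash
ls; mkdir -p pics; cat > h.py <<'E'
import numpy as np, cv2
from rig import r, grab_frame
def cloud(f):
    z=f["z_map"]; H,W=z.shape; fl=H/2/np.tan(np.radians(f["vertical_fov"])/2)
    v,u=np.mgrid[:H,:W]
    P=np.stack([(u-f["cx"])/fl*z,(v-f["cy"])/fl*z,z],-1)
    T=np.array(f["cam_to_world"]); return P@T[:3,:3].T+T[:3,3]
def save(f,n,crop=None,s=1):
    p=f["pixels"][...,::-1]
    if crop: a,b,c,d=crop; p=p[b:d,a:c]
    cv2.imwrite("pics/"+n,cv2.resize(p,None,fx=s,fy=s,interpolation=cv2.INTER_CUBIC))
E
python3 - <<'E'
from h import *
s=r.sense();print({k:np.round(v,3) for k,v in s.items()})
a=grab_frame("scene");b=grab_frame("top")
np.savez("f0.npz",st=cloud(a),tp=cloud(b))
for f in(a,b):print(f["vertical_fov"],np.round(f["cam_to_world"],2).tolist())
save(a,"s0.png");save(b,"t0.png")
E
```

```text
pics
{'clock': np.float64(0.0), 'qpos': array([ 1.122,  0.354,  1.634, -0.   ,  1.155, -0.002]), 'qvel': array([-0.   ,  0.   , -0.001,  0.001,  0.   ,  0.001]), 'joint_efforts': array([ 2.0000e-03, -6.0525e+01, -3.4207e+01,  0.0000e+00,  9.0000e-03,
        0.0000e+00]), 'eef_pos': array([269.868, 563.226, 252.54 ]), 'tcp_rot': array([-3.14 ,  0.   ,  2.695]), 'contact_force': array([-0.517, -0.499, -0.738]), 'wrist_torque': array([-0.048,  0.019,  0.01 ]), 'grasp_force': np.float64(0.0), 'opening': np.float64(0.996)}
43.767543013840715 [[-0.3, 0.77, -0.57, 1260.86], [0.95, 0.24, -0.18, 204.68], [0.0, -0.6, -0.8, 1096.19], [0.0, 0.0, 0.0, 1.0]]
54.04548949864574 [[0.02, -0.99, 0.14, 450.2], [-1.0, -0.02, -0.03, 0.43], [0.03, -0.14, -0.99, 912.53], [0.0, 0.0, 0.0, 1.0]]
```

View pics/s0.png

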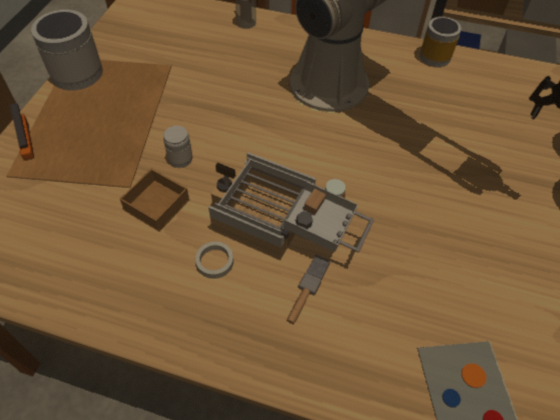

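View pics/t0.png

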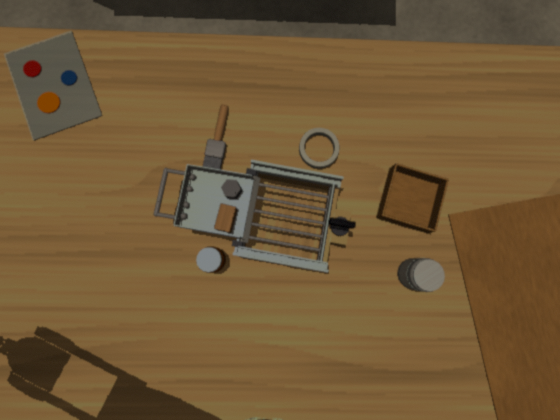

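The top view shows the screen around pixel (290,215), cam handle at (342,224), pan at (215,200), pan bar at (165,195) and bin at (412,198). The jar is at (209,260), tin at (425,275), tape at (320,148) and brush at (215,140). I'll measure these next.

```bash
python3 - <<'E'
from h import *
d=np.load("f0.npz")
tp=d["tp"];st=d["st"]
# guard top points (z~100) in tp
def sel(P,u0,v0,u1,v1,z0,z1):
    Q=P[v0:v1,u0:u1].reshape(-1,3);return Q[(Q[:,2]>z0)&(Q[:,2]<z1)&np.isfinite(Q).all(1)]
from cv2 import minAreaRect
for n,P,b,z in [("guardL",tp,(230,155,350,275),(95,104)),("cam",tp,(325,210,360,240),(130,145)),("bar",tp,(150,165,176,222),(80,110)),
  ("bin",tp,(370,155,450,240),(42,56)),("jar",tp,(190,240,228,278),(68,82)),("tin",tp,(400,250,450,300),(94,106)),("tape",tp,(295,125,345,172),(15,30)),("pantop",tp,(175,160,250,240),(105,125)),
  ("camS",st,(210,155,240,195),(125,145)),("barS",st,(340,205,375,250),(80,105)),("guardS",st,(205,155,320,250),(95,104))]:
    Q=sel(P,*b,*z)
    if len(Q)<3: print(n,len(Q));continue
    rc=minAreaRect(Q[:,:2].astype(np.float32))
    print(n,len(Q),Q.mean(0).round(1),np.round(rc[0],1),np.round(rc[1],1),round(rc[2],1))
print(tp[::1][185:225:8,[330,331,332,333,334]][...,2].round(0))
E
```

```text
guardL 1100 [546.6 -39.   99.8] [542.8 -23.1] [229.  194.3] 81.1
cam 178 [ 523.7 -138.7  138.7] [ 524.1 -139.3] [50.6 12.2] 80.7
bar 350 [575.  211.3  99.4] [576.1 200.9] [ 44.7 104.7] 84.4
bin 568 [ 591.3 -313.7   48.5] [ 591.1 -312.4] [120.9 121.4] 74.2
jar 484 [449.9 119.7  75.5] [450.  120.3] [47.8 48.2] 1.1
tin 790 [ 427.5 -316.   100.2] [ 427.2 -316.3] [60.5 61.9] 21.0
tape 585 [ 702.1 -107.5   23.3] [ 702.  -107.1] [88.8 87.5] 0.0
pantop 1071 [559.8  96.9 113.6] [564.6 110.6] [132.7 124.4] 80.9
camS 144 [ 528.7 -137.2  135.8] [ 526.5 -137.4] [51.1 16. ] 76.5
barS 483 [562.4 188.9  93.8] [566.  195.6] [130.   73.2] 11.9
guardS 1013 [557.2 -25.   99.1] [547.4  -2.9] [277.  199.2] 81.1
[[ 79.  82.  95. 100.  89.]
 [ 84. 101.  99.  73.  59.]
 [101.  99.  59.  61.  61.]
 [ 73.  59.  58.  60.  60.]
 [ 59. 138. 139.  60.  60.]]
```

```bash
cat >> h.py <<'E'
A=np.radians(81.0); Y=np.array([np.cos(A),np.sin(A)]); X=np.array([Y[1],-Y[0]])
CAM=np.array([524.1,-139.3]); O=CAM+102.8*Y
def w2r(p): p=np.asarray(p,float); q=p[...,:2]-O; return np.stack([q@X,q@Y,p[...,2]],-1)
def r2w(p): return np.r_[O+p[0]*X+p[1]*Y,p[2]]
def Rt(rpy):
    from scipy.spatial.transform import Rotation as R
    return R.from_euler('xyz',rpy)
def need(target_rig):
    s=r.sense(); R=Rt(s["tcp_rot"]).as_matrix()
    d=R.T@(r2w(target_rig)-s["eef_pos"]); y=np.degrees(np.arctan2(R[1,0],R[0,0]))
    print("at rig",w2r(s["eef_pos"]).round(1),"yaw",y.round(2),"tilt",R[:,2].round(3),"need/25:",(d/25).round(3),"F",np.round(s["contact_force"],1),"open",round(float(s["opening"]),2),"t",s["clock"])
E
python3 - <<'E'
from h import *
d=np.load("f0.npz")
for n in("tp","st"):
    Q=w2r(d[n].reshape(-1,3)); m=(abs(Q[:,0])<38)&(Q[:,1]>235)&(Q[:,1]<280)&(Q[:,2]>70)&(Q[:,2]<130);print(n,"bar",m.sum(),np.median(Q[m],0).round(1))
    m=(abs(Q[:,0])<120)&(abs(Q[:,1])<100)&(Q[:,2]>95)&(Q[:,2]<104)
    for lo,hi in((-100,-90),(-20,20),(90,100)):
        k=m&(Q[:,0]>lo)&(Q[:,0]<hi); print(lo,k.sum(),np.percentile(Q[k],[2,50,98],axis=0).round(1).tolist())
E
python3 -m inch '[[0,0,0.037,0,0,0,0],[0,0,0.037,0,0,0,0],[0,0,0.037,0,0,0,0],[0,0,0.037,0,0,0,0],[0,0,0.037,0,0,0,0],[0,0,0.037,0,0,0,0],[0,0,0.037,0,0,0,0],[0,0,0.037,0,0,0,0]]'
python3 -m inch '[[0,0,0.037,0,0,0,0],[0,0,0.037,0,0,0,0],[0,0,0.037,0,0,0,0]]'
python3 -c "
from h import *
need([0,-102.8,200])"
```

```text
tp bar 196 [-1.000e-01  2.566e+02  9.920e+01]
-100 244 [[-96.5, -91.3, 97.6], [-94.1, -0.3, 100.5], [-91.6, 89.5, 103.5]]
-20 37 [[-18.8, -85.5, 97.8], [-1.0, -78.4, 100.2], [19.5, -76.8, 102.7]]
90 284 [[91.9, -92.1, 95.6], [94.4, -1.9, 100.1], [97.3, 88.7, 103.0]]
st bar 131 [  0.  259.1  98.7]
-100 160 [[-97.0, -91.2, 95.3], [-92.6, -0.1, 98.9], [-90.2, 91.5, 102.8]]
-20 34 [[-19.1, -99.5, 95.6], [3.9, -77.5, 99.4], [19.4, -74.9, 103.5]]
90 228 [[92.0, -91.6, 95.4], [96.9, 1.2, 99.2], [99.6, 91.0, 103.0]]
clock: 0.77
eef_pos: [269.9, 563.4, 252.8]
tcp_rot: [-3.141, 0.001, 1.759]
contact_force: [0.2, 0.0, -0.2]
opening: 1.001
grasp_force: 0.0
clock: 1.02
eef_pos: [269.9, 563.4, 252.9]
tcp_rot: [-3.141, 0.001, 1.41]
contact_force: [-0.3, 0.7, -0.5]
opening: 1.003
grasp_force: 0.0
at rig [-361.   551.5  252.9] yaw 80.81 tilt [-0.    -0.001 -1.   ] need/25: [-26.123  14.524   2.131] F [-0.3  0.7 -0.5] open 1.0 t 1.0167
```

```bash
R='x'
python3 -m inch '[[0,0,0,-0.97,0.54,0,0.4],[0,0,0,-0.97,0.54,0,0.4],[0,0,0,-0.97,0.54,0,0.4],[0,0,0,-0.97,0.54,0,0.4],[0,0,0,-0.97,0.54,0,0.4],[0,0,0,-0.97,0.54,0,0.4],[0,0,0,-0.97,0.54,0,0.4],[0,0,0,-0.97,0.54,0,0.4]]' >/dev/null
python3 -m inch '[[0,0,0,-0.97,0.54,0,0.4],[0,0,0,-0.97,0.54,0,0.4],[0,0,0,-0.97,0.54,0,0.4],[0,0,0,-0.97,0.54,0,0.4],[0,0,0,-0.97,0.54,0,0.4],[0,0,0,-0.97,0.54,0,0.4],[0,0,0,-0.97,0.54,0,0.4],[0,0,0,-0.97,0.54,0,0.4]]' >/dev/null
python3 -m inch '[[0,0,0,-0.97,0.54,0,0.4],[0,0,0,-0.97,0.54,0,0.4],[0,0,0,-0.97,0.54,0,0.4],[0,0,0,-0.97,0.54,0,0.4],[0,0,0,-0.97,0.54,0,0.4],[0,0,0,-0.97,0.54,0,0.4],[0,0,0,-0.97,0.54,0,0.4],[0,0,0,-0.97,0.54,0.5,0.4]]' >/dev/null
python3 -m inch '[[0,0,0,-0.97,0.54,0.5,0.4],[0,0,0,-0.97,0.54,0.5,0.4],[0,0,0,-0.9,0.48,0.5,0.4],[0,0,0,0,0,0,0.4],[0,0,0,0,0,0,0.4]]'
python3 -c "
from h import *
need([0,-102.8,131])
Q=w2r(cloud(grab_frame('top')).reshape(-1,3))"
```

```text
clock: 3.43
eef_pos: [527.5, -138.2, 202.2]
tcp_rot: [-3.139, -0.0, 1.414]
contact_force: [-0.7, 0.2, -0.4]
opening: 0.601
grasp_force: 0.0
at rig [   3.2 -101.2  202.2] yaw 81.02 tilt [-0.002  0.001 -1.   ] need/25: [-0.066 -0.122  2.847] F [-0.7  0.2 -0.4] open 0.6 t 3.4333
```

```bash
python3 -m inch '[[0,0,0,-0.07,-0.12,0.6,0.4],[0,0,0,0,0,0.8,0.4],[0,0,0,0,0,0.8,0.4],[0,0,0,0,0,0.65,0.4],[0,0,0,0,0,0,1],[0,0,0,0,0,0,1],[0,0,0,0,0,0,1],[0,0,0,0,0,0,1]]' 100
python3 -m inch '[[0,0,0,0,0,0,1],[0,0,0,0,0,0,1]]'
python3 -c "
from h import *
need([0,-102.8,131])"
```

```text
clock: 4.15
eef_pos: [525.2, -138.3, 133.7]
tcp_rot: [3.141, -0.0, 1.416]
contact_force: [-2.6, 2.2, -0.2]
opening: 0.123
grasp_force: 97.4
clock: 4.32
eef_pos: [525.2, -138.3, 133.6]
tcp_rot: [3.141, -0.0, 1.416]
contact_force: [-3.2, 4.0, 7.2]
opening: 0.12
grasp_force: 98.2
at rig [   0.9 -101.6  133.6] yaw 81.12 tilt [ 0.001  0.    -1.   ] need/25: [-0.046 -0.038  0.105] F [-3.2  4.   7.2] open 0.12 t 4.3167
```

```bash
python3 -m inch '[[0,0,0.036,0,0,0,1],[0,0,0.036,0,0,0,1],[0,0,0.036,0,0,0,1],[0,0,0.036,0,0,0,1],[0,0,0.036,0,0,0,1],[0,0,0.036,0,0,0,1],[0,0,0.036,0,0,0,1],[0,0,0.036,0,0,0,1]]'
python3 -m inch '[[0,0,0.03,0,0,0,1],[0,0,0.03,0,0,0,1],[0,0,0.03,0,0,0,1],[0,0,0.03,0,0,0,1],[0,0,0.03,0,0,0,1],[0,0,0,0,0,0,1],[0,0,0,0,0,0,1]]'
python3 -c "
from h import *
need([0,-102.8,131]);print(r.sense()['wrist_torque'])
f=grab_frame('top');Q=w2r(cloud(f));m=(abs(Q[...,0])<35)&(abs(Q[...,1]+102.8)<35)
save(f,'t1.png',(230,150,390,280),4)"
```

```text
clock: 4.98
eef_pos: [526.1, -139.0, 133.7]
tcp_rot: [3.139, -0.002, 0.506]
contact_force: [-0.6, -0.6, 1.3]
opening: 0.121
grasp_force: 97.5
clock: 5.57
eef_pos: [526.3, -139.6, 133.6]
tcp_rot: [3.14, -0.003, 0.043]
contact_force: [1.0, -5.5, 6.1]
opening: 0.121
grasp_force: 98.1
at rig [   2.2 -102.8  133.6] yaw 2.45 tilt [ 0.003 -0.002 -1.   ] need/25: [-0.087 -0.017  0.105] F [ 1.  -5.5  6.1] open 0.12 t 5.5667
[-0.90342625  0.10136705  0.08457349]
```

View pics/t1.png

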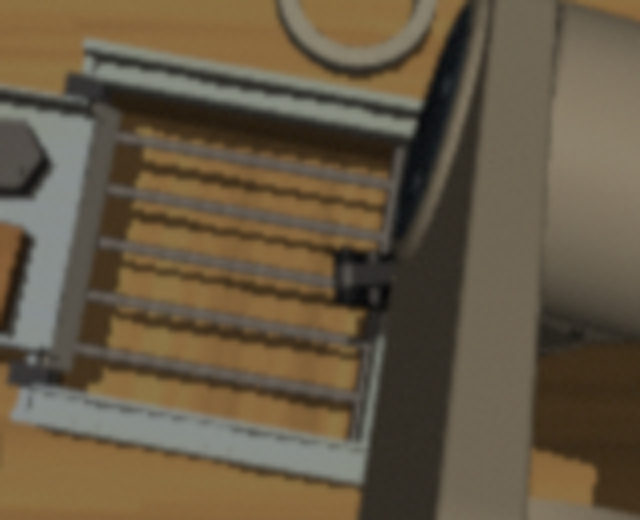

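The gripper hides most of the clamp. It has turned about 1.37 rad, so I'll go on in small steps and watch the moment.

```bash
python3 -m inch '[[0,0,0.02,0,0,0,1],[0,0,0,0,0,0,1],[0,0,0,0,0,0,1]]' >/dev/null
python3 -c "
from h import *
need([0,-102.8,131]);print(r.sense()['wrist_torque'])"
python3 -m inch '[[0,0,0.013,0,0,0,1],[0,0,0,0,0,0,1],[0,0,0,0,0,0,1]]' >/dev/null
python3 -c "
from h import *
need([0,-102.8,131]);print(r.sense()['wrist_torque'])"
```

```text
at rig [   2.2 -103.   133.6] yaw -1.06 tilt [ 0.003 -0.002 -1.   ] need/25: [-0.085 -0.02   0.105] F [-0.2 -6.5  4.7] open 0.12 t 5.8667
[-1.04858983  0.16607685  0.54334119]
at rig [   2.  -103.2  133.6] yaw -3.32 tilt [ 0.003 -0.003 -1.   ] need/25: [-0.08  -0.023  0.105] F [-0.3 -7.4  5.9] open 0.12 t 6.1167
[-1.08114602  0.23626498  1.11920226]
```

```bash
python3 -m inch '[[0,0,0,0,0,0,0.4],[0,0,0,0,0,0,0.4],[0,0,0,0,0,0,0.4],[0,0,0,0,0,-0.6,0.4],[0,0,0,0,0,-1,0.4],[0,0,0,0,0,-1,0.4],[0,0,0.032,0,0,-1,0.4],[0,0,0,0,0,0,0.4]]' 30
python3 -c "
from h import *
need([0,258,210])"
python3 -m inch '[[0,0,0,-0.1,-0.9,0,0.4],[0,0,0,0,-0.95,0,0.4],[0,0,0,0,-0.95,0,0.4],[0,0,0,0,-0.95,0,0.4],[0,0,0,0,-0.95,0,0.4],[0,0,0,0,-0.95,0,0.4],[0,0,0,0,-0.95,0,0.4],[0,0,0,0,-0.95,0,0.4]]' >/dev/null
python3 - <<'E'
from h import *
need([0,258,210])
f=grab_frame('top');P=cloud(f);Q=w2r(P)
m=(abs(Q[...,0])<40)&(abs(Q[...,1]+102.8)<40)&(Q[...,2]>128)&(Q[...,2]<146)
rc=cv2.minAreaRect(P[m][:,:2].astype(np.float32));print(m.sum(),rc)
save(f,'t2.png',(230,150,390,280),4)
E
```

```text
clock: 6.78
eef_pos: [527.2, -139.1, 226.7]
tcp_rot: [3.141, -0.007, -0.169]
contact_force: [0.8, 0.0, 1.2]
opening: 0.6
grasp_force: 0.0
at rig [   3.1 -102.1  226.7] yaw -9.67 tilt [ 0.007 -0.001 -1.   ] need/25: [ -0.295 -14.402   0.663] F [0.8 0.  1.2] open 0.6 t 6.7833
at rig [ -1.   88.  221.5] yaw -9.32 tilt [-0.001  0.    -1.   ] need/25: [ 4.000e-03 -6.802e+00  4.620e-01] F [ 0.5 -0.9 -0.3] open 0.6 t 7.45
186 ((524.2230224609375, -138.69119262695312), (49.69477081298828, 11.783747673034668), 0.16985821723937988)
```

```bash
python3 - <<'E'
from h import *
def ang(P):
    Q=w2r(P); m=(abs(Q[...,0])<40)&(abs(Q[...,1]+102.8)<40)&(Q[...,2]>132)&(Q[...,2]<146)
    q=P[m][:,:2]; c=q-q.mean(0); v=np.linalg.svd(c,full_matrices=False)[2][0]
    return m.sum(),q.mean(0).round(1),round(np.degrees(np.arctan2(v[1],v[0]))%180,2), round(cv2.minAreaRect(q.astype(np.float32))[2],2)
d=np.load("f0.npz")
print(ang(d["tp"]),ang(d["st"]))
for i in range(3): print(ang(cloud(grab_frame('top'))),ang(cloud(grab_frame('scene'))))
E
```

```text
(np.int64(177), array([ 523.7, -138.8]), np.float64(80.73), 80.74) (np.int64(109), array([ 527.8, -137.1]), np.float64(80.77), 76.45)
(np.int64(182), array([ 524.3, -138.5]), np.float64(0.65), 0.13) (np.int64(98), array([ 527.4, -137.4]), np.float64(1.18), 1.9)
(np.int64(181), array([ 524.4, -138.5]), np.float64(0.93), 0.39) (np.int64(97), array([ 528.4, -137.4]), np.float64(1.88), 1.64)
(np.int64(181), array([ 524.3, -138.6]), np.float64(0.74), 1.14) (np.int64(96), array([ 527.2, -137.3]), np.float64(1.07), 1.38)
```

View pics/t2.png

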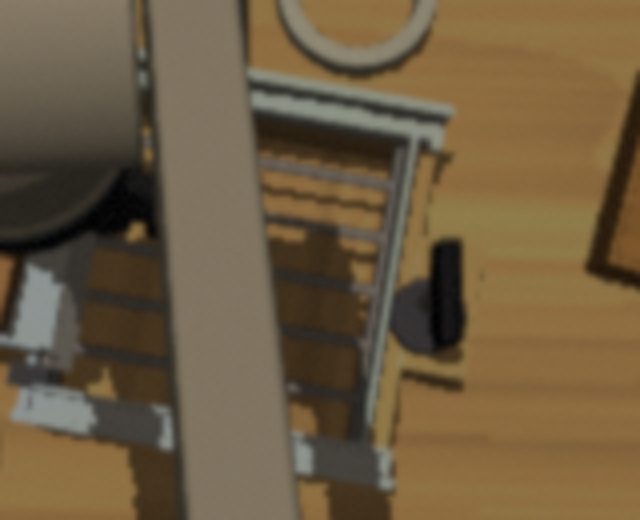

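The handle now reads about 1.40 rad in both cameras, so the pads gave by about 4°. That is too light for a firm press, so I'm going back to turn it a little further.

```bash
python3 -m inch '[[0,0,0,0.04,0.96,0,0.4],[0,0,0,0,0.96,0,0.4],[0,0,0,0,0.96,0,0.4],[0,0,0,0,0.96,0,0.4],[0,0,0,0,0.96,0.3,0.4],[0,0,0,0,0.96,0.5,0.4],[0,0,-0.028,0,0.96,0.5,0.4],[0,0,-0.028,0,0.9,0.5,0.4]]' 120 >/dev/null
python3 -m inch '[[0,0,0,0,0,0,0.4],[0,0,0,0,0,0,0.4]]' >/dev/null
python3 -c "
from h import *
need([0,-102.3,130])"
```

```text
at rig [   0.5 -105.4  176.4] yaw 0.44 tilt [-0.001  0.    -1.   ] need/25: [ 0.004 -0.125  1.856] F [ 0.7  0.5 -0.6] open 0.6 t 8.6333
```

```bash
python3 -m inch '[[0,0,0,0,-0.12,0.6,0.4],[0,0,0,0,0,0.8,0.4],[0,0,0,0,0,0.45,0.4],[0,0,0,0,0,0,1],[0,0,0,0,0,0,1],[0,0,0,0,0,0,1],[0,0,0,0,0,0,1],[0,0,0,0,0,0,1]]' 120 
python3 -c "
from h import *
need([0,-102.3,130]);print(r.sense()['wrist_torque'])"
python3 -m inch '[[0,0,0.014,0,0,0,1],[0,0,0,0,0,0,1],[0,0,0,0,0,0,1]]' >/dev/null
python3 -c "
from h import *
need([0,-102.3,130]);print(r.sense()['wrist_torque'])"
python3 -m inch '[[0,0,0.014,0,0,0,1],[0,0,0,0,0,0,1],[0,0,0,0,0,0,1]]' >/dev/null
python3 -c "
from h import *
need([0,-102.3,130]);print(r.sense()['wrist_torque'])"
```

```text
clock: 9.3
eef_pos: [525.7, -139.4, 132.1]
tcp_rot: [3.138, -0.002, 0.013]
contact_force: [-1.7, -12.1, -1.0]
opening: 0.117
grasp_force: 117.0
at rig [   1.6 -102.6  132.1] yaw 0.74 tilt [ 0.002 -0.004 -1.   ] need/25: [-0.062 -0.023  0.083] F [ -1.7 -12.1  -1. ] open 0.12 t 9.3
[-1.55838741  0.2003668   0.15295637]
at rig [   1.5 -102.7  132.1] yaw -1.78 tilt [ 0.002 -0.004 -1.   ] need/25: [-0.059 -0.025  0.083] F [ -2.1 -13.   -1.1] open 0.11 t 9.55
[-1.60914733  0.29799242  0.324664  ]
at rig [   1.4 -102.9  132.1] yaw -4.23 tilt [ 0.001 -0.004 -1.   ] need/25: [-0.056 -0.028  0.082] F [ -3.1 -13.3  -0.6] open 0.12 t 9.8
[-1.71042996  0.32183172  0.83649667]
```

```bash
python3 -m inch '[[0,0,0.01,0,0,0,1],[0,0,0,0,0,0,1],[0,0,0,0,0,0,1]]' >/dev/null
python3 -c "
from h import *
need([0,-102.3,130]);print(r.sense()['wrist_torque'])"
python3 -m inch '[[0,0,0,0,0,0,0.4],[0,0,0,0,0,0,0.4],[0,0,0,0,0,0,0.4],[0,0,0,0,0,-0.6,0.4],[0,0,0,0,0,-1,0.4],[0,0,0,0,0,-1,0.4],[0,0,0.006,0,0,-0.9,0.4],[0,0,0,0,0,0,0.4]]' 30 >/dev/null
python3 -m inch '[[0,0,0,0,-0.95,0,0.4],[0,0,0,0,-0.95,0,0.4],[0,0,0,0,-0.95,0,0.4],[0,0,0,0,-0.95,0,0.4],[0,0,0,0,-0.95,0,0.4],[0,0,0,0,-0.95,0,0.4],[0,0,0,0,-0.95,0,0.4],[0,0,0,0,-0.95,0,0.4]]' >/dev/null
python3 - <<'E'
from h import *
def ang(P):
    Q=w2r(P); m=(abs(Q[...,0])<40)&(abs(Q[...,1]+102.8)<40)&(Q[...,2]>132)&(Q[...,2]<146)
    q=P[m][:,:2]; c=q-q.mean(0); v=np.linalg.svd(c,full_matrices=False)[2][0]
    return m.sum(),round(np.degrees(np.arctan2(v[1],v[0])),2), round(cv2.minAreaRect(q.astype(np.float32))[2],2)
for i in range(2): print(ang(cloud(grab_frame('top'))),ang(cloud(grab_frame('scene'))))
need([0,258,200])
E
```

```text
at rig [   1.4 -103.   132.1] yaw -5.97 tilt [ 0.001 -0.004 -1.   ] need/25: [-0.055 -0.032  0.082] F [ -2.4 -15.2  -0.9] open 0.12 t 10.05
[-1.81061397  0.38969697  1.35863107]
(np.int64(185), np.float64(179.95), 89.79) (np.int64(97), np.float64(-1.08), 89.28)
(np.int64(184), np.float64(179.89), 0.42) (np.int64(99), np.float64(-0.23), 0.93)
at rig [ -5.4  89.6 218.2] yaw -7.14 tilt [-0. -0. -1.] need/25: [ 0.436 -6.726  0.725] F [-0.7 -1.1 -0.4] open 0.6 t 11.5833
```

```bash
python3 - <<'E'
from h import *
d=np.load("f0.npz")
for n in("tp","st"):
    Q=w2r(d[n].reshape(-1,3)); z=(Q[:,2]>97)&(Q[:,2]<103)
    for s in(-1,1):
        m=z&(abs(Q[:,0]-s*95)<6)&(abs(Q[:,1])<85); p=np.polyfit(Q[m,1],Q[m,0],1); print(n,s,m.sum(),"rig yaw",81-np.degrees(p[0]),p[1])
    m=z&(abs(Q[:,0])<70)&(abs(Q[:,1]+79)<5); p=np.polyfit(Q[m,0],Q[m,1],1);print("frontguard",81+np.degrees(p[0]),p[1])
    # screen bars slope & screen frame edges
    m=(abs(Q[:,2]-72)<3)&(abs(Q[:,0])<70)&(Q[:,1]<-55)&(Q[:,1]>-77); print("scr",m.sum(),np.percentile(Q[m,1],[1,50,99]).round(1))
E
```

```text
tp -1 207 rig yaw 80.85884057684662 -94.06759360191973
tp 1 227 rig yaw 80.83764898289601 94.58466009471573
frontguard 80.7990740351995 -78.28852002762655
scr 206 [-76.9 -70.  -55.4]
st -1 122 rig yaw 80.66731047730677 -92.49936580192032
st 1 172 rig yaw 80.6453795563151 96.59900020076213
frontguard 80.76652774369367 -76.92093335705734
scr 116 [-76.6 -71.  -55.7]
```

```bash
python3 -m inch '[[0,0,0,0.1,0.96,0,0.4],[0,0,0,0.1,0.96,0,0.4],[0,0,0,0,0.96,0,0.4],[0,0,0,0,0.96,0,0.4],[0,0,0,0,0.96,0.3,0.4],[0,0,0,0,0.96,0.5,0.4],[0,0,-0.02,0,0.96,0.5,0.4],[0,0,-0.02,0,0.9,0.5,0.4]]' 120 >/dev/null
python3 -m inch '[[0,0,0,0,0,0,0.4],[0,0,0,0,0,0,0.4]]' >/dev/null
python3 -c "
from h import *
need([0,-102.8,129])"
```

```text
at rig [   6.3 -102.8  172.6] yaw -0.26 tilt [-0.002  0.    -1.   ] need/25: [-0.247 -0.039  1.745] F [-0.3  0.4 -0.3] open 0.6 t 12.4167
```

```bash
python3 -m inch '[[0,0,0,-0.25,-0.04,0.6,0.4],[0,0,0,0,0,0.8,0.4],[0,0,0,0,0,0.35,0.4],[0,0,0,0,0,0,1],[0,0,0,0,0,0,1],[0,0,0,0,0,0,1],[0,0,0,0,0,0,1],[0,0,0,0,0,0,1]]' 120 >/dev/null
python3 -c "
from h import *
need([0,-102.8,129]);print(r.sense()['wrist_torque'])"
python3 -m inch '[[0,0,0.025,0,0,0,1],[0,0,0,0,0,0,1],[0,0,0,0,0,0,1]]' >/dev/null
python3 -c "
from h import *
need([0,-102.8,129]);print(r.sense()['wrist_torque'])"
python3 -m inch '[[0,0,0.025,0,0,0,1],[0,0,0,0,0,0,1],[0,0,0,0,0,0,1]]' >/dev/null
python3 -c "
from h import *
need([0,-102.8,129]);print(r.sense()['wrist_torque'])"
```

```text
at rig [   1.9 -102.6  130.9] yaw 0.02 tilt [ 0.002 -0.003 -1.   ] need/25: [-0.076 -0.005  0.077] F [ -1.7 -10.9   0.6] open 0.12 t 13.0833
[-1.36406537  0.26203456  0.13999877]
at rig [   1.7 -102.9  130.9] yaw -4.43 tilt [ 0.002 -0.004 -1.   ] need/25: [-0.069 -0.011  0.076] F [ -2.5 -12.5   0.5] open 0.12 t 13.3333
[-1.58703865  0.34002854  0.78861643]
at rig [   1.6 -103.2  130.9] yaw -8.79 tilt [ 0.001 -0.005 -1.   ] need/25: [-0.063 -0.018  0.077] F [ -3.8 -14.2   1.2] open 0.12 t 13.5833
[-1.6939092   0.42406626  1.84363551]
```

```bash
python3 -m inch '[[0,0,0,0,0,0,0.4],[0,0,0,0,0,0,0.4],[0,0,0,0,0,0,0.4],[0,0,0,0,0,-0.6,0.4],[0,0,0,0,0,-1,0.4],[0,0,0,0,0,-1,0.4],[0,0,0,0,0,-0.9,0.4],[0,0,0,0,0,0,0.4]]' 30 >/dev/null
python3 -m inch '[[0,0,0,0,-0.95,0,0.4],[0,0,0,0,-0.95,0,0.4],[0,0,0,0,-0.95,0,0.4],[0,0,0,0,-0.95,0,0.4],[0,0,0,0,-0.95,0,0.4],[0,0,0,0,-0.95,0,0.4],[0,0,0,0,-0.95,0,0.4],[0,0,0,0,-0.95,0,0.4]]' >/dev/null
cat >> h.py <<'E'
def ang(P):
    Q=w2r(P); m=(abs(Q[...,0])<40)&(abs(Q[...,1]+102.8)<40)&(Q[...,2]>132)&(Q[...,2]<146)
    q=P[m][:,:2]; c=q-q.mean(0); v=np.linalg.svd(c,full_matrices=False)[2][0]
    return m.sum(),round(np.degrees(np.arctan(v[1]/v[0])),2)
E
python3 - <<'E'
from h import *
for i in range(3): print(ang(cloud(grab_frame('top'))),ang(cloud(grab_frame('scene'))))
need([0,258,200])
E
```

```text
(np.int64(183), np.float64(-0.61)) (np.int64(93), np.float64(-0.07))
(np.int64(184), np.float64(-0.72)) (np.int64(97), np.float64(-0.7))
(np.int64(182), np.float64(-0.53)) (np.int64(91), np.float64(-1.52))
at rig [  0.7  88.4 216.9] yaw -9.04 tilt [-0. -0. -1.] need/25: [-0.034 -6.785  0.674] F [-1.3 -0.6  0.3] open 0.6 t 15.2167
```

Three times the handle ended near 1.42, despite a moment of up to 1.8 N m. It probably springs back when the fingers open suddenly. I'll grip again, overrun, unwind until the moment is near zero, and only then open.

```bash
python3 -m inch '[[0,0,0,0.0,0.96,0,0.4],[0,0,0,0,0.96,0,0.4],[0,0,0,0,0.96,0,0.4],[0,0,0,0,0.96,0,0.4],[0,0,0,0,0.96,0.3,0.4],[0,0,0,0,0.96,0.5,0.4],[0,0,-0.024,0,0.96,0.5,0.4],[0,0,-0.024,0,0.9,0.5,0.4]]' 120 >/dev/null
python3 -m inch '[[0,0,0,0,0,0,0.4],[0,0,0,0,0,0,0.4]]' >/dev/null
python3 -c "
from h import *
need([0,-102.8,129])"
```

```text
at rig [   1.7 -103.2  171.4] yaw -0.65 tilt [-0.001  0.    -1.   ] need/25: [-0.064 -0.027  1.697] F [0.4 0.4 0.3] open 0.6 t 16.05
```

```bash
T="from h import *
need([0,-102.8,129]);print(r.sense()['wrist_torque'])"
python3 -m inch '[[0,0,0,-0.07,-0.03,0.6,0.4],[0,0,0,0,0,0.7,0.4],[0,0,0,0,0,0.35,0.4],[0,0,0,0,0,0,1],[0,0,0,0,0,0,1],[0,0,0,0,0,0,1],[0,0,0,0,0,0,1],[0,0,0,0,0,0,1]]' 120 >/dev/null
python3 -c "$T"
python3 -m inch '[[0,0,0.022,0,0,0,1],[0,0,0.022,0,0,0,1],[0,0,0,0,0,0,1],[0,0,0,0,0,0,1]]' >/dev/null
python3 -c "$T"
python3 -m inch '[[0,0,-0.012,0,0,0,1],[0,0,0,0,0,0,1],[0,0,0,0,0,0,1]]' >/dev/null
python3 -c "$T"
```

```text
at rig [   1.6 -102.6  132.1] yaw -0.34 tilt [ 0.002 -0.003 -1.   ] need/25: [-0.064 -0.004  0.123] F [ -1.6 -12.4   0.6] open 0.12 t 16.7167
[-1.44092903  0.35055942  0.13362673]
at rig [   1.3 -103.2  132.1] yaw -8.1 tilt [ 0.001 -0.005 -1.   ] need/25: [-0.053 -0.017  0.124] F [ -3.7 -13.3   1.2] open 0.12 t 17.05
[-1.80078317  0.44873135  1.58280437]
at rig [   1.4 -103.   132.1] yaw -5.96 tilt [ 0.001 -0.004 -1.   ] need/25: [-0.056 -0.012  0.124] F [ -3.1 -13.    1. ] open 0.12 t 17.3
[-1.66808416  0.32416211  1.25876539]
```

```bash
T="from h import *
need([0,-102.8,129]);print(r.sense()['wrist_torque'])"
python3 -m inch '[[0,0,-0.012,0,0,0,1],[0,0,0,0,0,0,1],[0,0,0,0,0,0,1]]' >/dev/null
python3 -c "$T"
python3 -m inch '[[0,0,-0.012,0,0,0,1],[0,0,0,0,0,0,1],[0,0,0,0,0,0,1]]' >/dev/null
python3 -c "$T"
```

```text
at rig [   1.5 -102.9  132.1] yaw -3.86 tilt [ 0.002 -0.004 -1.   ] need/25: [-0.059 -0.01   0.123] F [ -2.2 -13.3  -0.4] open 0.12 t 17.55
[-1.50710623  0.3183644   0.89664475]
at rig [   1.5 -102.7  132.1] yaw -1.75 tilt [ 0.002 -0.003 -1.   ] need/25: [-0.061 -0.005  0.123] F [ -2.7 -11.8   0.7] open 0.12 t 17.8
[-1.39368947  0.30716312  0.46887047]
```

```bash
python3 -c "
from h import *
save(grab_frame('scene'),'s1.png',(180,120,290,220),6)"
```

View pics/s1.png

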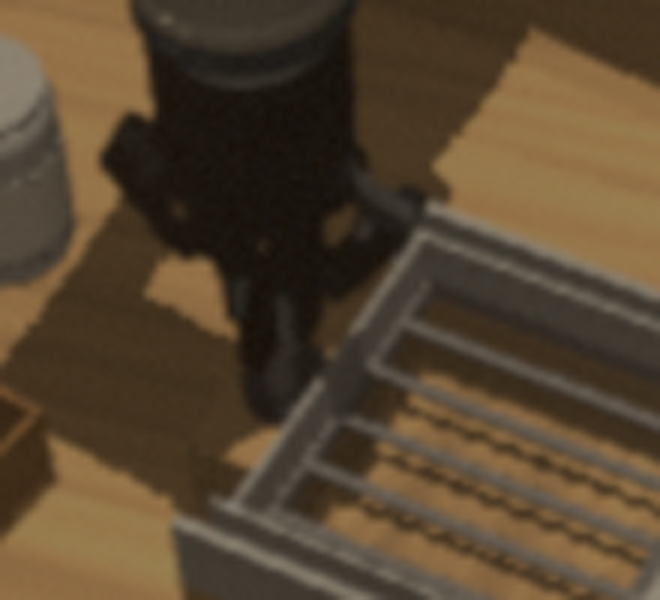

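```bash
T="from h import *
need([0,-102.8,129]);print(r.sense()['wrist_torque'])"
python3 -m inch '[[0,0,0.02,0,0,0,1],[0,0,0.01,0,0,0,1],[0,0,0,0,0,0,1],[0,0,0,0,0,0,1]]' 120 >/dev/null
python3 -c "$T"
python3 -m inch '[[0,0,0,0,0,0,1],[0,0,0,0,0,0,1]]' 60 >/dev/null
python3 -c "$T"
python3 -m inch '[[0,0,0,0,0,0,1],[0,0,0,0,0,0,1]]' 20 >/dev/null
python3 -c "$T"
```

```text
at rig [   1.4 -103.1  132.1] yaw -7.04 tilt [ 0.001 -0.004 -1.   ] need/25: [-0.054 -0.015  0.123] F [ -4.2 -13.    1.4] open 0.12 t 18.1833
[-1.72615921  0.46895752  1.42062162]
at rig [   1.4 -103.1  132.1] yaw -7.03 tilt [ 0.001 -0.004 -1.   ] need/25: [-0.055 -0.016  0.123] F [ -2.9 -13.8   0.5] open 0.11 t 18.35
[-1.67701355  0.4073014   1.41284721]
at rig [   1.4 -103.1  132.1] yaw -7.03 tilt [ 0.001 -0.004 -1.   ] need/25: [-0.055 -0.015  0.123] F [ -3.4 -13.8   0.8] open 0.12 t 18.5167
[-1.71981412  0.44953842  1.37828705]
```

```bash
T="from h import *
s=r.sense();print(s['grasp_force'],s['opening'],s['contact_force'],s['wrist_torque'],Rt(s['tcp_rot']).as_matrix()[1,0]*57.3)"
python3 -c "$T"
python3 -m inch '[[0,0,0,0,0,0,0.86]]' >/dev/null;python3 -c "$T"
python3 -m inch '[[0,0,0,0,0,0,0.84]]' >/dev/null;python3 -c "$T"
python3 -m inch '[[0,0,0,0,0,0,0.82]]' >/dev/null;python3 -c "$T"
```

```text
119.33947507401172 0.11713057247484092 [ -3.39399686 -13.83167323   0.81529176] [-1.71981412  0.44953842  1.37828705] -7.013520177747663
33.612311063334346 0.14369334755222693 [ -1.98691295 -13.27448004  -1.67038582] [-1.92118868  0.11721973  0.8556443 ] -7.0667170204509695
8.707878157147206 0.1658356039179633 [  0.74098617 -11.79249007  -3.6850239 ] [-1.7788016  -0.03727044  0.25671942] -7.1440145599397455
3.9380143233574927 0.17984936567141743 [ 0.37796862 -8.05311942 -2.68552316] [-1.23777021 -0.15285328  0.13581214] -7.201233231236872
```

```bash
python3 -m inch '[[0,0,0,0,0,0,0.8],[0,0,0,0,0,0,0.75],[0,0,0,0,0,0,0.4],[0,0,0,0,0,-0.6,0.4],[0,0,0,0,0,-1,0.4],[0,0,0,0,0,-1,0.4],[0,0,0,0,0,-0.9,0.4]]' 30 >/dev/null
python3 -m inch '[[0,0,0.01,0,-0.95,0,0.4],[0,0,0,0,-0.95,0,0.4],[0,0,0,0,-0.95,0,0.4],[0,0,0,0,-0.95,0,0.4],[0,0,0,0,-0.95,0,0.4],[0,0,0,0,-0.95,0,0.4],[0,0,0,0,-0.95,0,0.4],[0,0,0,0,-0.95,0,0.4]]' >/dev/null
python3 - <<'E'
from h import *
for i in range(3): print(ang(cloud(grab_frame('top'))),ang(cloud(grab_frame('scene'))))
need([0,258,200])
E
```

```text
(np.int64(181), np.float64(-0.79)) (np.int64(97), np.float64(-1.91))
(np.int64(182), np.float64(-0.42)) (np.int64(96), np.float64(0.3))
(np.int64(181), np.float64(-0.75)) (np.int64(97), np.float64(-0.96))
at rig [-2.000e-01  8.840e+01  2.183e+02] yaw -9.04 tilt [-0. -0. -1.] need/25: [ 2.000e-03 -6.783e+00  7.300e-01] F [ 0.3 -0.1 -0.4] open 0.6 t 20.3167
```

The handle holds at about 1.42 rad. The opening stayed constant while I overran, so the handle did follow the tool to 1.47 rad or more, with about 1 N m or more. It then settles back to where friction holds it, which is as firm as it will stay. Next is the pan.

```bash
python3 -m inch '[[0,0,0,0,-0.85,0,0.6],[0,0,0,0,-0.85,0,0.6],[0,0,0,0,-0.85,0,0.6],[0,0,0,0,-0.85,0,0.6],[0,0,0,0,-0.85,0,0.6],[0,0,0,0,-0.85,0.2,0.6],[0,0,0,0,-0.85,0.4,0.6],[0,0,0,0,-0.83,0.6,0.6]]' 40 >/dev/null
python3 -m inch '[[0,0,0,0,0,0.6,0.6],[0,0,0,0,0,0.6,0.6],[0,0,0,0,0,0,0.6],[0,0,0,0,0,0,0.6]]' >/dev/null
python3 - <<'E'
from h import *
need([0,258,98])
E
```

```text
at rig [-1.000e-01  2.573e+02  1.578e+02] yaw -9.1 tilt [-0.002 -0.001 -1.   ] need/25: [ 0.007 -0.029  2.39 ] F [-0.3  0.5  0.1] open 0.4 t 21.3167
```

```bash
python3 -m inch '[[0,0,0,0,-0.03,0.8,0.6],[0,0,0,0,0,0.8,0.6],[0,0,0,0,0,0.8,0.6],[0,0,0,0,0,0,1],[0,0,0,0,0,0,1],[0,0,0,0,0,0,1],[0,0,0,0,0,0,1]]' 40
python3 - <<'E'
from h import *
need([0,258,98])
p=0.028+np.linspace(0,1.32,25)
a=np.diff(176*np.cos(p))/-25;b=np.diff(176*np.sin(p))/-25
for i in range(24):print(f"[0,0,0,0,{a[i]:.2f},{b[i]:.2f},1]",end=",")
E
```

```text
clock: 21.9
eef_pos: [580.8, 216.9, 99.6]
tcp_rot: [3.14, 0.0, -0.158]
contact_force: [-1.9, -6.7, -2.5]
opening: 0.101
grasp_force: 38.9
at rig [  0.3 257.9  99.6] yaw -9.06 tilt [-0.001 -0.001 -1.   ] need/25: [-0.01  -0.005  0.064] F [-1.9 -6.7 -2.5] open 0.1 t 21.9
[0,0,0,0,0.02,-0.39,1],[0,0,0,0,0.04,-0.38,1],[0,0,0,0,0.06,-0.38,1],[0,0,0,0,0.08,-0.38,1],[0,0,0,0,0.11,-0.37,1],[0,0,0,0,0.13,-0.37,1],[0,0,0,0,0.15,-0.36,1],[0,0,0,0,0.17,-0.35,1],[0,0,0,0,0.18,-0.34,1],[0,0,0,0,0.20,-0.33,1],[0,0,0,0,0.22,-0.32,1],[0,0,0,0,0.24,-0.31,1],[0,0,0,0,0.25,-0.29,1],[0,0,0,0,0.27,-0.28,1],[0,0,0,0,0.28,-0.26,1],[0,0,0,0,0.30,-0.25,1],[0,0,0,0,0.31,-0.23,1],[0,0,0,0,0.32,-0.21,1],[0,0,0,0,0.33,-0.19,1],[0,0,0,0,0.35,-0.18,1],[0,0,0,0,0.35,-0.16,1],[0,0,0,0,0.36,-0.14,1],[0,0,0,0,0.37,-0.12,1],[0,0,0,0,0.38,-0.10,1],
```

```bash
python3 -m inch '[[0,0,0,0,0.02,-0.39,1],[0,0,0,0,0.04,-0.38,1],[0,0,0,0,0.06,-0.38,1],[0,0,0,0,0.08,-0.38,1],[0,0,0,0,0.11,-0.37,1],[0,0,0,0,0.13,-0.37,1],[0,0,0,0,0.15,-0.36,1],[0,0,0,0,0.17,-0.35,1]]'
python3 -m inch '[[0,0,0,0,0.09,-0.17,1],[0,0,0,0,0.09,-0.17,1],[0,0,0,0,0.10,-0.165,1],[0,0,0,0,0.10,-0.165,1],[0,0,0,0,0.11,-0.16,1],[0,0,0,0,0.11,-0.16,1],[0,0,0,0,0.12,-0.155,1],[0,0,0,0,0.12,-0.155,1]]'
python3 -m inch '[[0,0,0,0,0.125,-0.145,1],[0,0,0,0,0.125,-0.145,1],[0,0,0,0,0.135,-0.14,1],[0,0,0,0,0.135,-0.14,1],[0,0,0,0,0.14,-0.13,1],[0,0,0,0,0.14,-0.13,1],[0,0,0,0,0.15,-0.125,1],[0,0,0,0,0.15,-0.125,1]]'
python3 -m inch '[[0,0,0,0,0.31,-0.23,1],[0,0,0,0,0.32,-0.21,1],[0,0,0,0,0.33,-0.19,1],[0,0,0,0,0.35,-0.18,1],[0,0,0,0,0.35,-0.16,1],[0,0,0,0,0.36,-0.14,1],[0,0,0,0,0.37,-0.12,1],[0,0,0,0,0,0,1]]'
python3 -m inch '[[0,0,0,0,0,0,1],[0,0,0,0,0,0,1]]'
python3 -c "
from h import *
need([0,129,263]);f=grab_frame('scene');save(f,'s2.png',(170,120,400,280),3.4)"
```

```text
clock: 22.57
eef_pos: [577.7, 198.2, 174.7]
tcp_rot: [3.141, -0.0, -0.158]
contact_force: [-0.1, -5.5, -7.7]
opening: 0.1
grasp_force: 38.8
clock: 23.23
eef_pos: [574.6, 178.9, 205.9]
tcp_rot: [-3.141, -0.0, -0.158]
contact_force: [-1.1, -0.2, -5.1]
opening: 0.101
grasp_force: 38.8
clock: 23.9
eef_pos: [570.5, 152.7, 233.6]
tcp_rot: [-3.139, -0.001, -0.158]
contact_force: [-3.9, 5.9, 1.2]
opening: 0.097
grasp_force: 38.9
clock: 24.57
eef_pos: [561.1, 92.3, 265.7]
tcp_rot: [-3.14, -0.002, -0.158]
contact_force: [-7.0, 5.3, 10.4]
opening: 0.094
grasp_force: 41.7
clock: 24.73
eef_pos: [561.2, 93.2, 265.3]
tcp_rot: [-3.139, -0.002, -0.158]
contact_force: [-7.2, 5.6, 11.4]
opening: 0.1
grasp_force: 41.7
at rig [  0.3 132.7 265.3] yaw -9.06 tilt [ 0.002  0.002 -1.   ] need/25: [-0.012  0.147  0.094] F [-7.2  5.6 11.4] open 0.1 t 24.7333
```

View pics/s2.png

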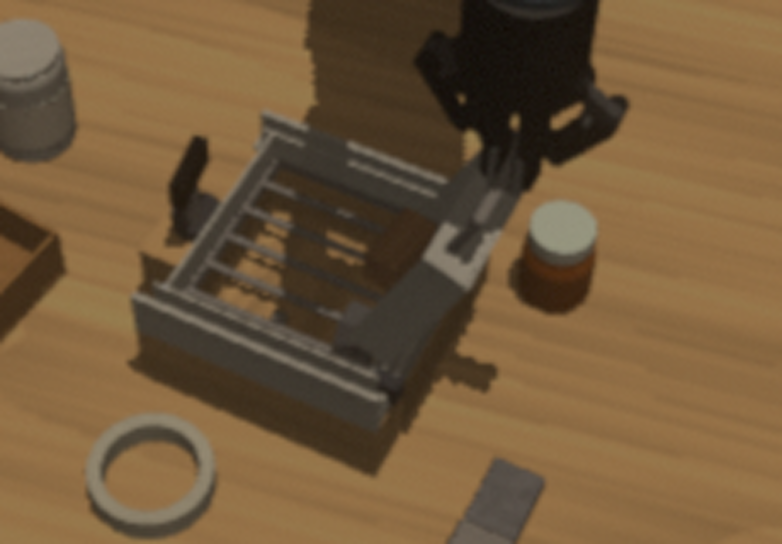

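```bash
python3 -m inch '[[0,0,0,0,0.19,-0.05,1],[0,0,0,0,0.15,-0.03,1],[0,0,0,0,0,0,1],[0,0,0,0,0,0,1],[0,0,0,0,0,0,1]]'
python3 -m inch '[[0,0,0,0,-0.34,0.09,1],[0,0,0,0,-0.37,0.12,1],[0,0,0,0,-0.36,0.14,1],[0,0,0,0,-0.35,0.16,1],[0,0,0,0,-0.35,0.18,1],[0,0,0,0,-0.33,0.19,1],[0,0,0,0,-0.32,0.21,1],[0,0,0,0,-0.31,0.23,1]]'
python3 -m inch '[[0,0,0,0,-0.30,0.25,1],[0,0,0,0,-0.28,0.26,1],[0,0,0,0,-0.27,0.28,1],[0,0,0,0,-0.25,0.29,1],[0,0,0,0,-0.24,0.31,1],[0,0,0,0,-0.22,0.32,1],[0,0,0,0,-0.20,0.33,1],[0,0,0,0,-0.18,0.34,1]]'
python3 -c "
from h import *
need([0,258,99])"
```

```text
clock: 25.2
eef_pos: [560.0, 85.2, 267.6]
tcp_rot: [-3.139, -0.002, -0.158]
contact_force: [-7.7, 5.6, 13.1]
opening: 0.099
grasp_force: 41.9
clock: 25.87
eef_pos: [570.8, 152.2, 232.5]
tcp_rot: [-3.141, -0.001, -0.158]
contact_force: [-1.0, -1.1, -1.1]
opening: 0.101
grasp_force: 41.6
clock: 26.53
eef_pos: [578.4, 199.9, 171.7]
tcp_rot: [-3.141, -0.001, -0.158]
contact_force: [4.7, -2.6, -0.3]
opening: 0.097
grasp_force: 41.4
at rig [  0.6 240.7 171.7] yaw -9.03 tilt [ 0.001 -0.    -1.   ] need/25: [-0.027 -0.691  2.909] F [ 4.7 -2.6 -0.3] open 0.1 t 26.5333
```

```bash
python3 -m inch '[[0,0,0,0,-0.16,0.35,1],[0,0,0,0,-0.14,0.36,1],[0,0,0,0,-0.12,0.37,1],[0,0,0,0,-0.10,0.37,1],[0,0,0,0,-0.08,0.38,1],[0,0,0,0,-0.05,0.38,1],[0,0,0,0,-0.03,0.38,1],[0,0,0,0,-0.01,0.28,1]]'
python3 -m inch '[[0,0,0,0,0,0,0.8],[0,0,0,0,0,0,0.6],[0,0,0,0,0,0,0.6],[0,0,0,0,0,-0.5,0.6],[0,0,0,0,0,-1,0.6],[0,0,0,0,0,-1,0.6],[0,0,0,0,0,-1,0.6],[0,0,0,0,0,-1,0.6]]' 40
python3 -c "
from h import *
f=grab_frame('top');P=cloud(f);np.save('P3.npy',P);save(f,'t3.png',(150,140,370,285),3.6)
print(ang(P))"
```

```text
clock: 27.2
eef_pos: [581.4, 216.9, 101.1]
tcp_rot: [-3.141, -0.001, -0.158]
contact_force: [-14.9, -11.8, 67.5]
opening: 0.099
grasp_force: 46.6
clock: 27.87
eef_pos: [580.2, 216.5, 215.2]
tcp_rot: [-3.141, 0.0, -0.158]
contact_force: [0.8, 0.1, -0.4]
opening: 0.394
grasp_force: 0.0
(np.int64(182), np.float64(-0.28))
```

View pics/t3.png

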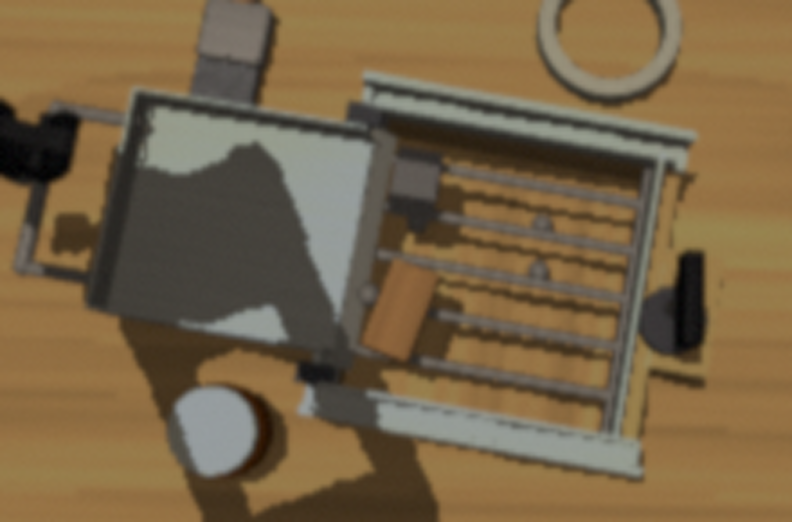

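Both pieces lie on the screen by the apron: the cap at (412,180) and the block at (400,310). Balls show at (542,225) and (540,270), and maybe at (370,293) beside the block. I'll check the heights.

```bash
python3 - <<'E'
from h import *
P=np.load('P3.npy');Q=w2r(P)
for n,(u,v) in dict(b1=(542,225),b2=(540,270),b3=(370,293),b4=(418,217)).items():
    U=150+u/3.6;V=140+v/3.6;U,V=int(round(U)),int(round(V))
    print(n,np.round(Q[V-2:V+3,U-2:U+3,2]).tolist(), Q[V,U].round(1))
f=grab_frame('top');h=cv2.cvtColor(f['pixels'],cv2.COLOR_RGB2HSV)
m=(abs(Q[...,0])<78)&(Q[...,1]>-75)&(Q[...,1]<85)&(Q[...,2]>80)&(Q[...,2]<125)
l=cv2.connectedComponentsWithStats((m&(Q[...,2]>88)).astype(np.uint8))
for i in range(1,l[0]):
    if l[2][i,4]>25:
        q=Q[l[1]==i]; print(l[2][i],np.percentile(q,[2,50,98],axis=0).round(1).tolist())
m2=(abs(Q[...,0])<78)&(Q[...,1]>15)&(Q[...,1]<72)
for z0,z1 in((90,98),(98,103),(103,115)):
  k=m2&(Q[...,2]>z0)&(Q[...,2]<z1)
  for s in(-1,1):
    q=Q[k&(Q[...,0]*s>5)]
    if len(q)>15: print(z0,s,len(q),np.median(q,0).round(1),cv2.minAreaRect(q[:,:2].astype(np.float32)))
E
```

```text
b1 [[16.0, 19.0, 16.0, 18.0, 5.0], [17.0, 18.0, 18.0, 16.0, 4.0], [21.0, 20.0, 21.0, 16.0, 12.0], [19.0, 17.0, 18.0, 15.0, 7.0], [72.0, 72.0, 72.0, 71.0, 71.0]] [ 41.7 -25.3  20.7]
b2 [[15.0, 18.0, 16.0, 17.0, 8.0], [19.0, 19.0, 22.0, 19.0, 9.0], [19.0, 19.0, 18.0, 14.0, 13.0], [16.0, 17.0, 17.0, 19.0, 7.0], [73.0, 70.0, 72.0, 66.0, 7.0]] [ 13.4 -28.2  17.6]
b3 [[90.0, 91.0, 90.0, 85.0, 10.0], [92.0, 90.0, 89.0, 87.0, 84.0], [90.0, 90.0, 91.0, 89.0, 102.0], [90.0, 87.0, 89.0, 88.0, 107.0], [88.0, 89.0, 90.0, 87.0, 105.0]] [-24.1  66.7  90.9]
b4 [[91.0, 89.0, 92.0, 91.0, 94.0], [87.0, 89.0, 88.0, 91.0, 89.0], [17.0, 85.0, 87.0, 85.0, 85.0], [18.0, 17.0, 18.0, 19.0, 19.0], [18.0, 14.0, 19.0, 22.0, 16.0]] [22.8 48.8 87.2]
[239 171  17  76 185] [[-75.4, 78.7, 88.2], [1.3, 82.4, 90.3], [73.5, 84.8, 99.8]]
[258 181  15  19 230] [[25.0, 41.9, 88.4], [40.1, 54.3, 100.8], [59.5, 66.5, 105.0]]
[250 211  22  30 399] [[-56.0, 34.1, 89.6], [-30.3, 49.9, 104.3], [-6.4, 69.4, 107.3]]
90 1 61 [30.9 54.8 94.4] ((53.609256744384766, 50.29069900512695), (32.9134521484375, 63.608421325683594), 70.01199340820312)
98 -1 68 [-34.8  47.5 102.3] ((-45.1673583984375, 46.92432403564453), (78.79037475585938, 42.20800018310547), 14.769421577453613)
98 1 113 [ 39.7  54.3 101.4] ((41.4727897644043, 54.40447998046875), (24.952747344970703, 26.179622650146484), 4.001684665679932)
103 -1 309 [-31.2  49.7 104.8] ((-42.76588439941406, 51.067543029785156), (27.37518310546875, 75.10079193115234), 80.4672622680664)
103 1 40 [ 43.9  53.3 104.1] ((41.09129333496094, 53.51926040649414), (19.98894691467285, 24.544105529785156), 2.5705647468566895)
```

```bash
python3 - <<'E'
from h import *
P=[cloud(grab_frame('top')) for _ in range(3)]
Q=w2r(np.concatenate([p.reshape(-1,3) for p in P]))
for n,x0,x1,z0,z1 in(("block",-70,5,99,112),("cap",15,72,99.5,112),("capall",15,72,80,112)):
    m=(Q[:,0]>x0)&(Q[:,0]<x1)&(Q[:,1]>15)&(Q[:,1]<74)&(Q[:,2]>z0)&(Q[:,2]<z1)
    q=Q[m]; c=np.median(q,0); q=q[np.linalg.norm(q[:,:2]-c[:2],axis=1)<36]
    A=np.c_[q[:,:2]-c[:2],np.ones(len(q))]; pl=np.linalg.lstsq(A,q[:,2],rcond=None)[0]
    print(n,len(q),q.mean(0).round(1),cv2.minAreaRect(q[:,:2].astype(np.float32)),"plane",pl.round(3))
q=Q[(Q[:,0]>15)&(Q[:,0]<72)&(Q[:,1]>44)&(Q[:,1]<64)&(Q[:,2]>75)&(Q[:,2]<112)]
for x in range(20,68,4):
    k=abs(q[:,0]-x)<2; 
    if k.sum()>3: print(x,k.sum(),np.median(q[k,2]).round(1),end="; ")
need([-31,50,250])
E
```

```text
block 1119 [-31.1  49.4 104.3] ((-30.698265075683594, 49.36249542236328), (27.97154426574707, 52.21199035644531), 79.31361389160156) plane [-1.0000e-03  6.0000e-03  1.0425e+02]
cap 426 [ 41.5  54.3 102.1] ((40.75642395019531, 54.43405532836914), (25.876867294311523, 25.05409049987793), 89.05062103271484) plane [2.40000e-02 1.60000e-02 1.02147e+02]
capall 769 [39.9 54.9 97.4] ((40.185001373291016, 57.73638916015625), (32.52117919921875, 49.72126388549805), 89.97534942626953) plane [ 0.101 -0.139 97.37 ]
24 69 87.5; 28 74 95.3; 32 66 101.2; 36 59 102.4; 40 61 102.2; 44 61 102.5; 48 61 102.5; 52 44 101.7; 56 47 95.1; 60 34 88.4; at rig [ -0.3 257.3 213.3] yaw -9.04 tilt [-0.  0. -1.] need/25: [-1.221  8.294 -1.468] F [-0.1 -0.2  0.1] open 0.4 t 28.1167
```

```bash
python3 -m inch '[[0,0,0,-0.13,0.92,0,0.32],[0,0,0,-0.13,0.92,0,0.32],[0,0,0,-0.13,0.92,0,0.32],[0,0,0,-0.13,0.92,0,0.32],[0,0,0,-0.13,0.92,0,0.32],[0,0,0,-0.13,0.92,0,0.32],[0,0,0,-0.13,0.92,0,0.32],[0,0,0,-0.13,0.94,0,0.32]]' 40 >/dev/null
python3 -m inch '[[0,0,0,-0.13,0.94,0,0.32],[0,0,-0.0367,0,0,0.2,0.32],[0,0,-0.0367,0,0,0.2,0.32],[0,0,-0.0367,0,0,0.2,0.32],[0,0,-0.0367,0,0,0.2,0.32],[0,0,-0.0367,0,0,0.2,0.32],[0,0,-0.0367,0,0,0.2,0.32],[0,0,-0.0367,0,0,0.2,0.32]]' >/dev/null
python3 -m inch '[[0,0,-0.0367,0,0,0.2,0.32],[0,0,-0.0367,0,0,0.2,0.32],[0,0,-0.0367,0,0,0.2,0.32],[0,0,-0.0367,0,0,0.2,0.32],[0,0,-0.0367,0,0,0.2,0.32],[0,0,0,0,0,0,0.32],[0,0,0,0,0,0,0.32]]' >/dev/null
python3 -c "
from h import *
need([-29.9,49.4,101])"
```

```text
at rig [-30.3  49.3 152.2] yaw 70.03 tilt [-0.003 -0.    -1.   ] need/25: [0.007 0.019 2.048] F [ 0.1 -0.  -0.9] open 0.68 t 30.0333
```

```bash
python3 -m inch '[[0,0,0.0,0,0.02,0.6,0.32],[0,0,0,0,0,0.6,0.32],[0,0,0,0,0,0.4,0.32],[0,0,0,0,0,0.2,0.32],[0,0,0,0,0,0.2,0.32]]' 40
python3 -c "
from h import *
need([-29.9,49.4,101])"
python3 -m inch '[[0,0,0,0,0,0,1],[0,0,0,0,0,0,1],[0,0,0,0,0,0,1],[0,0,0,0,0,0,1]]' 40
```

```text
clock: 30.45
eef_pos: [519.2, 15.5, 102.7]
tcp_rot: [-3.141, 0.0, 1.224]
contact_force: [-0.8, 0.7, 0.2]
opening: 0.683
grasp_force: 0.0
at rig [-29.   49.4 102.7] yaw 70.14 tilt [-0.001  0.    -1.   ] need/25: [-0.005 -0.034  0.07 ] F [-0.8  0.7  0.2] open 0.68 t 30.45
clock: 30.78
eef_pos: [519.8, 15.5, 103.8]
tcp_rot: [3.141, -0.0, 1.225]
contact_force: [0.7, -0.2, -0.2]
opening: 0.601
grasp_force: 41.6
```

```bash
python3 -m inch '[[0,0,0,0,0,-0.3,1],[0,0,0,0,0,-0.7,1],[0,0,0,0,0,-0.9,1],[0,0,0,0,0,-0.9,1],[0,0,0,0,0,-0.9,1],[0,0,0,0,0,0,1]]' 40
python3 - <<'E'
from h import *
t=w2r([598.6,-285.6,100]);print(t);need(t)
f=grab_frame('top');Q=w2r(cloud(f))
m=(Q[...,0]>-40)&(Q[...,0]<-5)&(Q[...,1]>55)&(Q[...,1]<76)&(Q[...,2]>78)&(Q[...,2]<97)
print(m.sum(),Q[m].mean(0)); save(f,'t4.png',(230,150,370,285),4.4)
E
```

```text
clock: 31.28
eef_pos: [521.9, 15.6, 200.7]
tcp_rot: [3.135, -0.003, 1.226]
contact_force: [1.2, 0.6, 0.1]
opening: 0.603
grasp_force: 41.8
[  96.46914361 -235.64443658  100.        ]
at rig [-26.4  49.8 200.7] yaw 70.23 tilt [ 0.007  0.    -1.   ] need/25: [-10.309   6.934   4.049] F [1.2 0.6 0.1] open 0.6 t 31.2833
0 [nan nan nan]<stdin>:5: RuntimeWarning: Mean of empty slice.
  ret = um.true_divide(
```

View pics/t4.png

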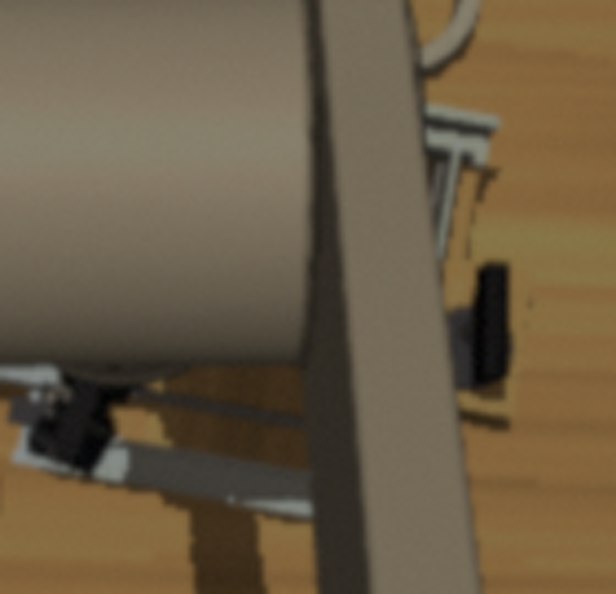

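```bash
python3 -m inch '[[0,0,0,-0.94,0.63,0,1],[0,0,0,-0.94,0.63,0,1],[0,0,0,-0.94,0.63,0,1],[0,0,0,-0.94,0.63,0,1],[0,0,0,-0.94,0.63,0,1],[0,0,0,-0.94,0.63,0,1],[0,0,0,-0.94,0.63,0,1],[0,0,0,-0.94,0.63,0,1]]' >/dev/null
python3 -m inch '[[0,0,0,-0.94,0.63,0.3,1],[0,0,0,-0.94,0.63,0.6,1],[0,0,0,-0.91,0.63,0.8,1],[0,0,0,0,0,0.8,1],[0,0,0,0,0,0.5,1],[0,0,0,0,0,0,1]]' >/dev/null
python3 - <<'E'
from h import *
t=w2r([598.6,-285.6,42]);need(t)
f=grab_frame('top');P=cloud(f);Q=w2r(P)
m=(abs(Q[...,0])<70)&(Q[...,1]>-70)&(Q[...,1]<76)&(Q[...,2]>76)&(Q[...,2]<110)
l=cv2.connectedComponentsWithStats(m.astype(np.uint8))
for i in range(1,l[0]):
    if l[2][i,4]>5: q=Q[l[1]==i]; print(l[2][i],np.percentile(q,[5,50,95],axis=0).round(1).tolist())
print(ang(P));save(f,'t5.png',(220,140,470,300),3.1)
E
```

```text
at rig [  90.6 -235.5  116.9] yaw 70.19 tilt [-0.006  0.003 -1.   ] need/25: [0.035 0.252 2.995] F [-0.9 -0.1 -0.4] open 0.6 t 32.5
[245 177  28  66 424] [[-51.0, 43.4, 76.8], [32.6, 63.6, 89.9], [59.0, 75.4, 103.5]]
(np.int64(184), np.float64(-0.34))
```

View pics/t5.png

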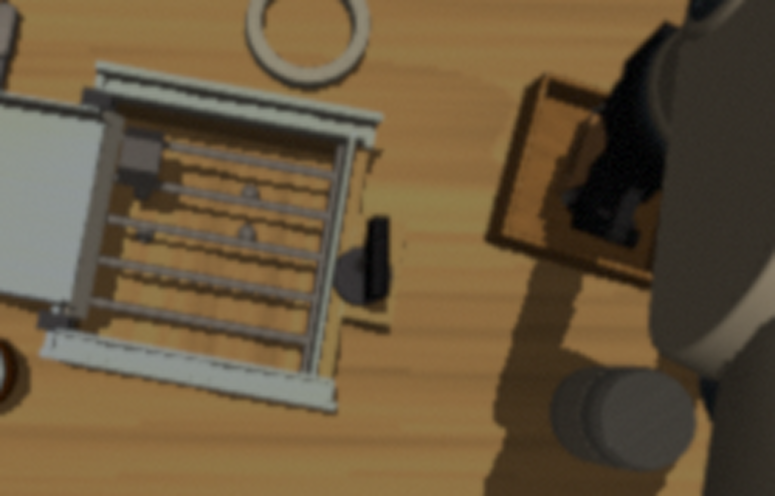

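The ball has dropped through: two lie at (250,190) and (248,232), with this one near (145,232). Now I lower the block into the box.

```bash
python3 -m inch '[[0,0,0,0.03,0.25,0.5,1],[0,0,0,0,0,0.8,1],[0,0,0,0,0,0.8,1],[0,0,0,0,0,0.6,1],[0,0,0,0,0,0.3,1],[0,0,0,0,0,0,1],[0,0,0,0,0,0,0.3],[0,0,0,0,0,0,0.3]]'
python3 -m inch '[[0,0,0,0,0,-0.3,0.3],[0,0,0,0,0,-0.9,0.3],[0,0,0,0,0,-1,0.3],[0,0,0,0,0,-1,0.3],[0,0,0,0,0,-1,0.5],[0,0,0,0,0,-1,0.5],[0,0,0,0,0,-1,0.5],[0,0,0,0,0,-0.3,0.5]]'
python3 - <<'E'
from h import *
need([42,54.4,213])
E
```

```text
clock: 33.22
eef_pos: [602.4, -287.3, 46.9]
tcp_rot: [3.14, 0.0, 1.226]
contact_force: [-0.5, -0.6, -0.2]
opening: 0.704
grasp_force: 0.0
clock: 33.88
eef_pos: [603.4, -288.1, 214.3]
tcp_rot: [3.134, 0.001, 1.226]
contact_force: [0.4, -0.3, -0.1]
opening: 0.504
grasp_force: 0.0
at rig [ 101.6 -237.3  214.3] yaw 70.22 tilt [ 0.007 -0.003 -1.   ] need/25: [ 1.1018e+01 -4.5250e+00  1.0000e-02] F [ 0.4 -0.3 -0.1] open 0.5 t 33.8833
```

```bash
python3 -m inch '[[0,0,0,0.92,-0.38,0,0.55],[0,0,0,0.92,-0.38,0,0.55],[0,0,0,0.92,-0.38,0,0.55],[0,0,0,0.92,-0.38,0,0.55],[0,0,0,0.92,-0.38,0,0.55],[0,0,0,0.92,-0.38,0,0.55],[0,0,0,0.92,-0.38,0,0.55],[0,0,0,0.92,-0.38,0,0.55]]' >/dev/null
python3 -m inch '[[0,0,0,0.92,-0.37,0,0.55],[0,0,0,0.92,-0.37,0,0.55],[0,0,0,0.92,-0.37,0,0.55],[0,0,0,0.9,-0.37,0,0.55],[0,0,0.0367,0,0,0.2,0.55],[0,0,0.0367,0,0,0.2,0.55],[0,0,0.0367,0,0,0.2,0.55],[0,0,0.0367,0,0,0.2,0.55]]' >/dev/null
python3 -m inch '[[0,0,0.0367,0,0,0.2,0.55],[0,0,0.0367,0,0,0.2,0.55],[0,0,0.0367,0,0,0.2,0.55],[0,0,0.0367,0,0,0.2,0.55],[0,0,0.0367,0,0,0.2,0.55],[0,0,0.0367,0,0,0.2,0.55],[0,0,0.0367,0,0,0.2,0.55],[0,0,0.0367,0,0,0.2,0.55]]' >/dev/null
python3 -m inch '[[0,0,0,0,0,0,0.55],[0,0,0,0,0,0,0.55]]' >/dev/null
python3 - <<'E'
from h import *
need([42,54.4,115])
E
```

```text
at rig [ 39.9  55.1 148.5] yaw -8.84 tilt [-0.  0. -1.] need/25: [0.085 0.028 1.338] F [1.5 0.8 0.2] open 0.45 t 36.05
```

```bash
python3 -m inch '[[0,0,0,0.08,0.03,0.5,0.55],[0,0,0,0,0,0.5,0.55],[0,0,0,0,0,0.36,0.55],[0,0,0,0,0,0,0.55],[0,0,0,0,0,0,1],[0,0,0,0,0,0,1],[0,0,0,0,0,0,1],[0,0,0,0,0,0,1]]' 40
python3 -m inch '[[0,0,0,0,0,-0.3,1],[0,0,0,0,0,-0.6,1],[0,0,0,0,0,-0.9,1],[0,0,0,0,0,-0.9,1],[0,0,0,0,0,-0.8,1],[0,0,0,0,0,0,1]]'
python3 - <<'E'
from h import *
t=w2r([591-.272*24,-312.5-.962*24,100]);need(t)
E
```

```text
clock: 36.72
eef_pos: [590.1, 9.4, 114.5]
tcp_rot: [-3.142, 0.0, -0.158]
contact_force: [-1.6, 0.1, 0.2]
opening: 0.285
grasp_force: 41.4
clock: 37.22
eef_pos: [592.9, 9.4, 207.0]
tcp_rot: [-3.14, -0.008, -0.158]
contact_force: [0.5, 0.6, 0.0]
opening: 0.29
grasp_force: 41.5
at rig [ 44.7  54.8 207. ] yaw -9.03 tilt [ 0.008  0.    -1.   ] need/25: [ 1.8   13.687  4.276] F [0.5 0.6 0. ] open 0.29 t 37.2167
```

```bash
python3 -m inch '[[0,0,0,0.13,0.98,0,1],[0,0,0,0.13,0.98,0,1],[0,0,0,0.13,0.98,0,1],[0,0,0,0.13,0.98,0,1],[0,0,0,0.13,0.98,0,1],[0,0,0,0.13,0.98,0,1],[0,0,0,0.13,0.98,0,1],[0,0,0,0.13,0.98,0,1]]' >/dev/null
python3 -m inch '[[0,0,0,0.13,0.98,0,1],[0,0,0,0.13,0.98,0,1],[0,0,0,0.13,0.98,0,1],[0,0,0,0.13,0.98,0,1],[0,0,0,0.13,0.98,0,1],[0,0,0,0.13,0.95,0,1],[0,0,-0.0385,0,0,0,1],[0,0,-0.0385,0,0,0,1]]' >/dev/null
python3 -m inch '[[0,0,-0.0385,0,0,0,1],[0,0,-0.0385,0,0,0,1],[0,0,-0.0385,0,0,0,1],[0,0,-0.0385,0,0,0,1],[0,0,-0.0385,0,0,0,1],[0,0,-0.0385,0,0,0,1],[0,0,-0.0385,0,0,0,1],[0,0,-0.0385,0,0,0,1]]' >/dev/null
python3 -m inch '[[0,0,-0.0385,0,0,0,1],[0,0,-0.0385,0,0,0,1],[0,0,0,0,0,0,1],[0,0,0,0,0,0,1]]' >/dev/null
python3 - <<'E'
from h import *
t=w2r([591-.272*24,-312.5-.962*24,55]);need(t)
f=grab_frame('scene');P=cloud(f)
m=(abs(P[...,0]-598)<70)&(abs(P[...,1]+300)<70)&(P[...,2]>8)&(P[...,2]<44);print(m.sum())
save(f,'s3.png',(110,120,260,240),5)
E
```

```text
at rig [  87.3 -287.9  201.8] yaw 73.9 tilt [ 0. -0. -1.] need/25: [0.042 0.116 5.873] F [-0.6  0.2 -0.1] open 0.29 t 39.55
1162
```

View pics/s3.png

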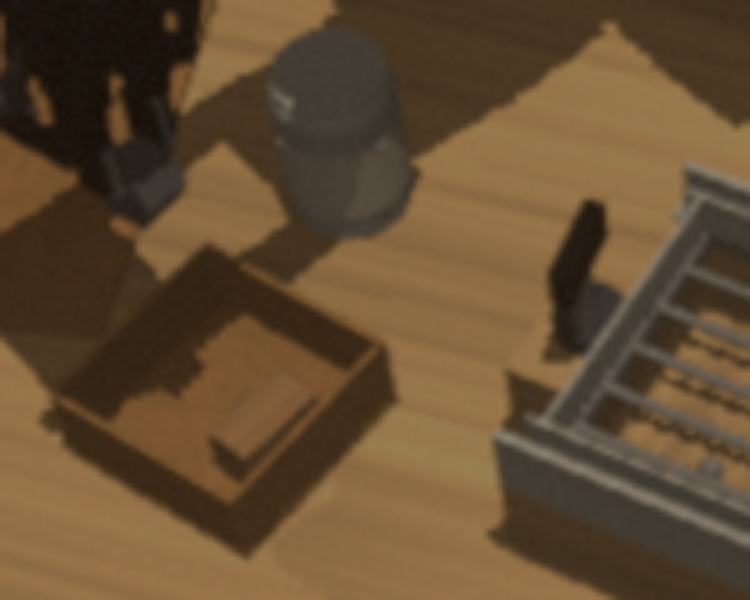

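The block lies in the near side of the box at (265,425), and the gripper holds the cap at (145,185). I'm lowering it into the free half.

```bash
python3 -m inch '[[0,0,0,0.04,0.12,0.5,1],[0,0,0,0,0,0.9,1],[0,0,0,0,0,0.9,1],[0,0,0,0,0,0.9,1],[0,0,0,0,0,0.9,1],[0,0,0,0,0,0.8,1],[0,0,0,0,0,0.5,1],[0,0,0,0,0,0.4,1]]'
python3 -m inch '[[0,0,0,0,0,0,1],[0,0,0,0,0,0,0.5],[0,0,0,0,0,0,0.5],[0,0,0,0,0,-0.3,0.5],[0,0,0,0,0,-0.9,0.5],[0,0,0,0,0,-1,0.5],[0,0,0,0,0,-1,0.5],[0,0,0,0,0,-1,0.5]]'
python3 -m inch '[[0,0,0,0,0,-1,0.5],[0,0,0,-0.8,0,-1,0.5],[0,0,0,-0.9,0,-0.5,0.5],[0,0,0,-0.9,0,0,0.5],[0,0,0,-0.9,0,0,0.5],[0,0,0,-0.5,0,0,0.5],[0,0,0,0,0,0,0.5]]'
python3 - <<'E'
from h import *
f=grab_frame('top');P=cloud(f);g=grab_frame('scene')
print(ang(P),ang(cloud(g)))
Q=w2r(P)
def stat(n,c,z0,z1,rr=60):
    m=(np.hypot(P[...,0]-c[0],P[...,1]-c[1])<rr)&(P[...,2]>z0)&(P[...,2]<z1); print(n,m.sum(),P[m].mean(0).round(1))
stat("jar",(450,120),68,82);stat("tin",(427,-316),94,106);stat("tape",(702,-107),15,30)
for b in[(abs(Q[...,0])<74)&(abs(Q[...,1])<68)&(Q[...,2]>13)&(Q[...,2]<26)]:
    l=cv2.connectedComponentsWithStats(b.astype(np.uint8))
    for i in range(1,l[0]):
        if l[2][i,4]>6: print("ball?",l[2][i,4],np.median(Q[l[1]==i],0).round(1))
i1=cv2.resize(f['pixels'][140:310,150:460,::-1],None,fx=1.9,fy=1.9);i2=cv2.resize(g['pixels'][120:240,110:260,::-1],(404,323))
cv2.imwrite('pics/fin.png',cv2.resize(f['pixels'][100:310,150:460,::-1],None,fx=2.58,fy=2.58,interpolation=cv2.INTER_CUBIC))
E
```

```text
clock: 40.27
eef_pos: [583.9, -335.2, 54.6]
tcp_rot: [-3.14, -0.0, 1.292]
contact_force: [0.3, -0.5, -1.3]
opening: 0.283
grasp_force: 41.5
clock: 40.93
eef_pos: [584.9, -335.8, 164.8]
tcp_rot: [3.14, 0.0, 1.293]
contact_force: [0.6, -0.2, -0.6]
opening: 0.502
grasp_force: 0.0
clock: 41.52
eef_pos: [556.4, -434.2, 225.7]
tcp_rot: [3.14, 0.001, 1.291]
contact_force: [-0.3, -0.4, -0.2]
opening: 0.5
grasp_force: 0.0
(np.int64(181), np.float64(-0.43)) (np.int64(97), np.float64(-0.63))
jar 488 [450.1 118.9  75.6]
tin 784 [ 427.4 -316.1  100.1]
tape 581 [ 702.2 -107.4   23.4]
ball? 21 [ 43.3 -23.2  18.1]
ball? 20 [29.  51.8 17.2]
ball? 23 [ 14.4 -26.   17.7]
ball? 21 [-0.5 44.3 18. ]
```

View pics/fin.png

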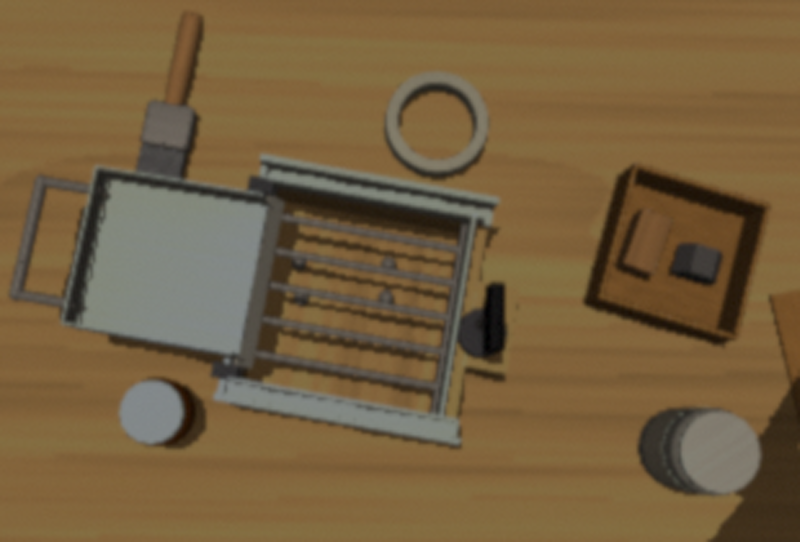

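All four balls are in the tray and both pieces are in the box. The screen is clamped, the pan is down, and the tin, jar, brush and tape show no movement. Handing in.

```bash
python3 -c "
from rig import r
print(r.sign_off())"
```

```text
the job is handed in; nothing more can be done
None
```

The job was handed in at about 42 s: the four balls are in the tray, the block and cap are in the box, the pan is down and the bystanders look undisturbed; I turned the clamp to at least 1.47 rad by the tool, but it settled back to about 1.42 rad, below the 1.45–1.5 for a firm press, so I could not confirm how hard it presses on the screen.

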